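# Dock the core-temperature probe and reset its charger

### The arm

A 7-joint arm with a two-finger parallel gripper is mounted at the origin on the work surface. World frame = base frame: x ahead of the robot, y to its left, z up, the work surface at z = 0. Lengths are in mm, angles in degrees, forces in N, time in s.
With the tool pointing down it reaches from about 425 to 1025 mm from the base axis. Payload 9.4 kg.
Tool frame: the origin (TCP) lies midway between the tips of the shut fingers; the grasp point (between the pads) lies 19 mm behind it (bot.grasp_offset is the distance from the TCP to the grasp point, in mm); z points along the fingers, y is the direction in which the jaws open and shut (so a half turn about z gives the same grasp; the last joint's range is limited). The gripper opens to 85 mm and grips with 20 to 120 N. Pads are 22 mm wide; open, the fingers measure 114 mm over their backs; the gripper's body (76 mm by 85 mm) begins 54 mm behind the grasp point. The pads swing forward as they close: fully open they stand 13 mm farther back than shut.
Start: joints at [59.605, 34.337, -0.143, 91.639, 0.103, 54.024, -4.572], TCP at [317.819, -651.625, 231.275] pointing down, gripper open.
Joint ranges: [-147.43, 147.43], [-19.82, 112.94], [-74.19, 73.91], [6.32, 146.72], [-59.91, 239.91], [6.04, 106.73], [-150.56, 150.56]. Speed limits (degrees/s): [127.2, 127.2, 172.46, 172.46, 180, 180, 180].

### API

Orientations are given as a 3x3 rotation matrix whose columns are the frame's x, y, z axes.
In Python, from bench import bot, optics gives the robot as it stands.
- The arm moves only by the tool drive_tool, never from a script. Its argument "deltas" is a list of rows, each a list of 3 entries, a list of its own where there are three numbers: the shift along the world's x, y, z in mm, then the turn, a rotation vector about the world's x, y, z in rad, then the opening, from 0 (shut) to 1 (fully open). In form: [[[dx, dy, dz], [wx, wy, wz], hand], ...]. A call has 1 to 10 rows; each row shifts and turns the pose as measured when the row begins; what a row does not reach is not made up. A row lasts 1/8 s, in which the tool goes at most 62.5 mm and 10.7 degrees, less where a joint would pass 70% of its speed; a pose out of reach is approached as far as the arm can. A call with a gripper value outside its range is refused whole. The fingers move at their own pace and stop on an object; "force" is the grip in N (left out, the last holds). Time passes only in rows, so rows that do not move let the fingers close. It gives the time, the measured TCP pose, the force and the opening at its end, in the units of the state.
- bot.sense(): the state, without advancing time (a new reading comes with each control period).
- optics.grab_frame(name): name is "side" or "top"; returns (picture, depth): 400x640x3 uint8, red, green, blue; 400x640 float32, mm along the optical axis (not along the pixel's ray), 0 where there is no reading.
- optics.camera_info(name): a dict with "mtx" (3x3 intrinsics, pixels), "R" (3x3) and "t" (3): a world point X has camera coordinates R X + t. Camera axes: x right, y down, z forward; pixel columns grow to the right and rows downward; lengths in mm; the calibration is good to about 2 mm. A picture is of the moment at which its call begins. camera_info takes no time and is no camera call.
- bot.sign_off(): hands the job in, once; it reports no verdict.
The state is a dict: "t": time; "joint_positions": joint angles; "dq": joint speeds; "joint_torque": joint torques, N m; "tool_pos": TCP position; "eef_rot": TCP orientation; "ft_force": force on the tool from outside, world axes, zero at the start; "moment": the same for the moment, N m; "finger_gap": finger opening in mm.
Only numpy, scipy, OpenCV 4.12 (cv2) and the standard library are available. Lean on these libraries where they do the work, as an engineer would, in place of code of your own. Each camera call takes 0.05 s, during which the arm holds its last target. There are 200 camera calls.

### The job

The temperature check of the sugar blocks is over: lay the orange probe in its charging dock, needle in the needle channel, and press the handle down past the sprung red jaw until it sits fully home in both fork clips with the jaw closed over it. Then take the blue stylus from its holder, press the green reset button in its recess all the way down with the stylus, and stand the stylus back in its holder. Leave the sugar blocks where they are.

Things in the scene. Friction and masses are not known exactly. Their poses are not given: they have to be found in the camera images.
- probe: Cordless probe, 0.14 kg, lying flat. Origin on the handle's axis, half way along the handle (about the centre of mass), 12 mm above the bench; +x along the axis to the needle. Round orange handle, diameter 18, x = -50 to 50 mm; square orange guard 24 x 24, x = 50 to 56; square black end cap 24 x 24, x = -50 to -58; steel needle, diameter 5, x = 56 to 136. It rests on guard and cap.
- probe_tip (a point): The needle's point, at x = +136 mm in the probe's frame.
- dock: Grey charging dock, fixed, left or right of the middle. Origin: underside centre of its base plate 230 (x) x 120 (y) x 12 mm. Along x runs an open cradle for the probe with two fork clips, their middles 35 mm either side of dock_seat, each 14 mm long in x. A fork has on its -y side a fixed prong 70 mm high, inner face 9.5 mm from the axis, flared at the top; on its +y side the red jaw.
- dock_seat (a point): Where the probe's origin is when home: between the forks, 40 mm above the bench. x is the needle's direction, y towards the jaw, z up. The home handle's top is at 49 mm. Along x 56 mm are free between the forks, but there two cradle walls (24 mm apart inside, 8 mm thick, 52 mm long, tops at 43 mm) keep gripping fingers from following the handle all the way down: press it from above.
- dock_channel (a point): Middle of the needle channel at the height of the home needle (40 mm): 14 mm wide, 66 to 140 mm towards +x from dock_seat, wall tops at 43 mm, floor at 32 mm.
- dock_post (a point): Top centre of the black contact post, 48 mm above the bench, 68 to 82 mm towards -x from dock_seat and 34 mm wide: the probe fits only with its needle towards +x. Between guard and end cap the home probe has 8 mm of play either way along x.
- dock_mouth (a point): 18 mm above dock_seat: where the probe's origin is, within 1 mm, when the probe lies loose in the mouth of the forks on the noses of the closed jaw. The mouth is a funnel; it takes a handle up to 5 mm off to either side.
- jaw (a joint): Sprung red jaw with two noses (one a fork, funnel tops 70 mm above the bench), joined by a bar on the +y side; hinged under the handle, along x. 0 rad = closed. The handle swings it 0.15 to 0.2 rad to +y on the way down, then it snaps back. The push takes 5 to 15 N in all, at the middle of the handle between the forks; 18 mm from mouth to home, where the handle stops on a hard saddle.
- reset (a joint): Travel of the green reset button in m: 0 = up, 0.005 = fully down. It springs back: 1.3 N starts it, 3.8 N holds it fully down.
- button_rest (a point): Centre of the button's top when up, 28 mm above the bench, in a yellow boss 36 x 36 mm on the dock's +y side. It lies 8 mm below the rim (36 mm above the bench) of a square recess 17 x 17 mm, too narrow for a finger; the button is 13 mm in diameter.
- stylus: Blue plastic stylus, 30 g, 130 mm long, upright in the holder, point down. Origin: the point (lower end); z up along it. Diameter 12 mm from 34 to 125 mm above the point, tapering to a flat-ended point of diameter 6 mm over the lowest 18 mm. It stands on the floor of the hole, its point 10 mm above the bench, its upper 80 mm outside.
- stylus_top (a point): Upper end of the stylus, 130 mm above its point.
- holder: Aluminium holder block 60 x 60 x 60 mm, fixed. Origin: underside centre. In its middle a round hole 17 mm in diameter, 50 mm deep, rim chamfered by 3 mm.
- block_a: Brown sugar block, a disc 100 mm in diameter and 35 mm thick, 0.33 kg, origin at its underside centre: the lower of two stacked close beside the dock on its -y side (edge 44 to 58 mm from the axis of the home handle).
- block_b: The upper block of that stack, same size, top 70 mm above the bench.
- block_c: A third block, same size, on the bench beside the probe on its -y side (edge 40 to 52 mm from the handle's axis).
- sample_tray: White perforated tray 220 x 150 x 60 mm with two blocks in it, fixed, on the other side from the dock. Origin: underside centre. Not part of the work.

How it is judged (in metres and radians):
On the way, in this order (a step that is already met when the one before it is completed fails the run):
1. the probe is home in the dock with the jaw closed over it (distance between probe and dock_seat below 0.012 m and z of probe in the frame of dock_seat between -0.003 and 0.003 m and y of probe in the frame of dock_seat between -0.004 and 0.004 m and angle between the x axis of probe and the x axis of dock_seat, either way round below 0.06 rad and x of probe_tip in the frame of dock_seat above 0.1 m and value of joint jaw below 0.04 rad), for 0.2 s.
2. the reset button is pressed fully down by the stylus (all of step 1 and value of joint reset above 0.004 m and contact force between stylus and reset above 1 N), for 0.1 s.
At the end, for the whole second after the job is handed in: Probe origin within 3 mm in height, 4 mm sideways, 12 mm overall of dock_seat, axis within 0.06 rad, needle to +x, jaw closed (< 0.04 rad). Button up (< 1 mm). Stylus in the holder hole (point within 10 mm of centre, z < 16 mm, tilt < 0.2 rad). Probe, stylus at rest; blocks within 15 mm of start (all of step 1 and value of joint reset below 0.001 m and horizontal distance between stylus and holder below 0.01 m and height (world z) of stylus below 0.016 m and angle between stylus's own z axis and vertical below 0.2 rad and linear speed of each of stylus, probe below 0.02 m/s and distance of each of block_a, block_b, block_c from where it was at the start of the episode below 0.015 m); the robot touches nothing.
It fails at once if a sugar block is shoved or knocked over (moved more than 30 mm) (distance of any of block_a, block_b, block_c from where it was at the start of the episode above 0.03 m).
It also fails if it takes over 64 s, if anything falls off the work surface, if the arm or the gripper's body presses on something with over 40 N, if the wrist force passes 120 N, or if a joint passes its speed limit or range.

## Working session

There is one attempt and no reset: what is moved stays moved. The work goes in short steps, Python scripts to look and compute and a tool call to move; the robot and the scene stay as the last step left them, time stands still between calls to the robot, and variables do not carry over. Pictures are saved under pics/ and viewed, about 8 in all and at most 12, crops included, and the job is handed in when it is done.

Besides the shell and the picture viewer there is one more tool, called after "Emit:" as name(argument=value, ...) on one line, values as JSON. drive_tool: Moves the arm, as the interface text tells. Its arguments: {"type":"object","properties":{"deltas":{"type":"array"},"force":{"type":"number"}},"required":["deltas"]}

```bash
ls; mkdir -p pics
python3 - <<'E'
from bench import bot, optics
import cv2, numpy as np
for n in ("side","top"):
    im,d=optics.grab_frame(n); cv2.imwrite(f"pics/{n}0.png",im[:,:,::-1]); np.savez(f"pics/{n}0.npz",im=im,d=d)
    i=optics.camera_info(n); R=np.array(i["R"]);print(n,np.round(i["mtx"],1).tolist(),np.round(R,3).tolist(),"C",np.round(-R.T@np.array(i["t"])))
s=bot.sense(); print({k:np.round(v,2).tolist() for k,v in s.items()})
E
```

```text
pics
side [[470.7, 0.0, 318.0], [0.0, 470.7, 209.5], [0.0, 0.0, 1.0]] [[-0.998, -0.054, -0.014], [-0.017, 0.543, -0.84], [0.053, -0.838, -0.543]] C [ 524. 1062.  827.]
top [[436.5, 0.0, 319.8], [0.0, 436.5, 202.1], [0.0, 0.0, 1.0]] [[-0.113, -0.994, 0.003], [-0.973, 0.11, -0.205], [0.203, -0.027, -0.979]] C [ 354.  -36. 1173.]
{'t': 0.1, 'joint_positions': [59.61, 34.38, -0.15, 91.68, 0.1, 54.02, -4.57], 'dq': [-0.05, -0.05, -0.05, -0.11, -0.1, -0.01, -0.05], 'joint_torque': [0.01, -77.8, 1.57, -25.86, 0.01, 0.01, -0.0], 'tool_pos': [317.61, -651.24, 230.48], 'eef_rot': [[0.9, 0.44, -0.0], [0.44, -0.9, 0.0], [-0.0, -0.0, -1.0]], 'ft_force': [0.01, 0.27, -0.42], 'moment': [-0.02, -0.02, 0.01], 'finger_gap': 85.24}
```

View pics/top0.png

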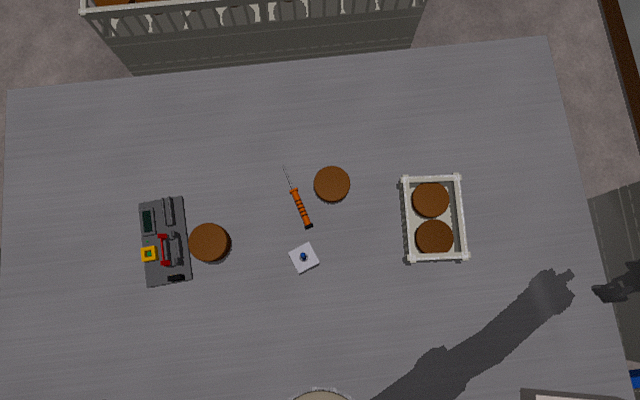

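View pics/side0.png

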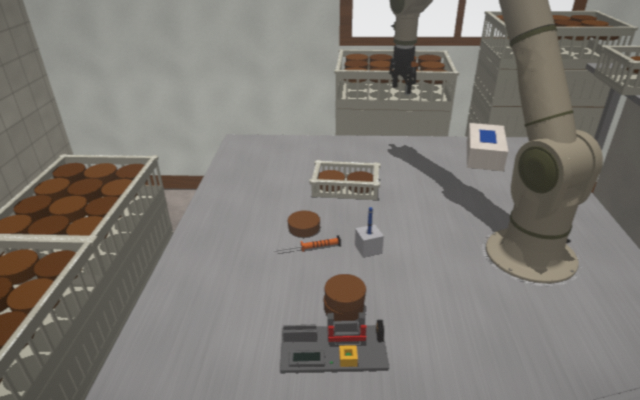

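The top view shows the dock at the left (about 165,242; yellow boss 149,254, post 177,278) and the stack at (209,242). The probe runs from (308,226) to (284,167), needle up, which is +x. The holder and stylus are at (304,258), block_c at (332,184) and the tray at (434,218). The side view agrees.

```bash
cat > h.py <<'E'
import numpy as np, cv2
from bench import bot, optics
def cam(n):
    i=optics.camera_info(n); return np.array(i["mtx"]),np.array(i["R"]),np.array(i["t"]).ravel()
def ray(n,uv,z):
    K,R,t=cam(n); uv=np.atleast_2d(np.asarray(uv,float)); C=-R.T@t
    d=np.c_[uv,np.ones(len(uv))]@np.linalg.inv(K).T@R
    return C+d*((z-C[2])/d[:,2])[:,None]
def pts3(n,d,m):
    K,R,t=cam(n); v,u=np.nonzero(m&(d>0)); Z=d[v,u]
    return (np.c_[(u-K[0,2])/K[0,0]*Z,(v-K[1,2])/K[1,1]*Z,Z]-t)@R
def proj(n,X):
    K,R,t=cam(n); c=(R@np.asarray(X,float).T).T+t; p=c@K.T; return p[...,:2]/p[...,2:]
def masks(im):
    h=cv2.cvtColor(im,cv2.COLOR_RGB2HSV).astype(int); H,S,V=h[...,0],h[...,1],h[...,2]
    return dict(orange=(H>4)&(H<16)&(S>200)&(V>120),red=((H<4)|(H>174))&(S>160)&(V>80),yellow=(H>18)&(H<32)&(S>150)&(V>120),
      green=(H>40)&(H<85)&(S>100)&(V>50),blue=(H>100)&(H<125)&(S>120)&(V>40),brown=(H>4)&(H<16)&(S>130)&(V<=130)&(V>40))
E
python3 - <<'E'
from h import *
out=[]
for n,b in (("top",(130,185,115,110)),("side",(270,270,130,110))):
    f=np.load(f"pics/{n}0.npz"); im,d=f["im"],f["d"]
    for k,m in masks(im).items():
        c,l,s,ce=cv2.connectedComponentsWithStats(m.astype(np.uint8))
        for j in range(1,c):
            if s[j,4]>=12 and 120<ce[j][1]:
                P=pts3(n,d,l==j); print(n,k,s[j].tolist(),ce[j].round(1),"med",np.median(P,0).round(),"z95",np.percentile(P[:,2],95).round() if len(P) else "")
    x,y,w,hh=b; out.append(cv2.resize(im[y:y+hh,x:x+w],(w*5,hh*5),interpolation=cv2.INTER_CUBIC)[:,:,::-1])
out=[cv2.resize(o,(600,int(o.shape[0]*600/o.shape[1]))) for o in out]
cv2.imwrite("pics/c1.png",cv2.resize(np.vstack(out),None,fx=.55,fy=.55) if 0 else np.hstack([cv2.resize(o,(400,o.shape[0]*400//600)) for o in out][:2]))
E
```

```text
top orange [290, 188, 10, 12, 56] [295.1 194.1] med [623.  -4.  20.] z95 26.0
top orange [299, 208, 6, 4, 13] [301.5 209.4] med [580. -17.  19.] z95 22.0
top orange [302, 216, 8, 9, 46] [305.9 219.8] med [550. -25.  20.] z95 23.0
top red [157, 234, 13, 32, 124] [162.8 249.7] med [508. 348.  55.] z95 69.0
top yellow [141, 246, 15, 16, 150] [147.7 253.3] med [506. 393.  35.] z95 39.0
top green [147, 251, 4, 5, 17] [148.5 253.4] med [508. 394.  26.] z95 31.0
top blue [301, 253, 4, 7, 21] [302.6 255.3] med [447.  -9. 138.] z95 140.0
top blue [629, 369, 11, 20, 163] [635.1 378. ] med [ -106. -1237.  -634.] z95 -625.0
top brown [637, 130, 3, 9, 12] [638.4 133.5] med [  910. -1598.  -745.] z95 -736.0
top brown [314, 166, 36, 36, 922] [331.5 183.5] med [ 638. -104.   35.] z95 38.0
top brown [412, 183, 37, 34, 908] [430.1 199.1] med [ 565. -359.   41.] z95 44.0
top brown [290, 190, 18, 31, 81] [299.5 206. ] med [587. -13.  19.] z95 23.0
top brown [416, 219, 38, 34, 908] [433.9 236.5] med [ 464. -353.   41.] z95 44.0
top brown [188, 223, 40, 39, 1059] [207.6 241.7] med [514. 228.  70.] z95 73.
[... 573 characters left out ...]
 [302, 240, 37, 10, 66] [318.9 244.6] med [593.  -5.  17.] z95 22.0
side brown [0, 250, 74, 97, 3409] [ 24.9 283.9] med [1308.  190.   37.] z95 40.0
side brown [326, 275, 39, 29, 869] [344.8 288.6] med [516. 236.  72.] z95 74.0
side brown [327, 305, 8, 7, 12] [330.  308.1] med [551. 264.  36.] z95 39.0Traceback (most recent call last):
  File "<stdin>", line 12, in <module>
    return _nx.concatenate(arrs, 1, dtype=dtype, casting=casting)
           ~~~~~~~~~~~~~~~^^^^^^^^^^^^^^^^^^^^^^^^^^^^^^^^^^^^^^^
ValueError: all the input array dimensions except for the concatenation axis must match exactly, but along dimension 0, the array at index 0 has size 382 and the array at index 1 has size 338
```

Run:
```python
from h import *
im=np.load("pics/top0.npz")["im"];s=np.load("pics/side0.npz")["im"]
a=cv2.resize(im[190:295,132:237],(525,525),interpolation=cv2.INTER_CUBIC)
b=cv2.resize(s[305:375,275:395],(600,350),interpolation=cv2.INTER_CUBIC)
c=cv2.resize(im[160:275,275:360],(255,345),interpolation=cv2.INTER_CUBIC)
o=np.zeros((600,800,3),np.uint8);o[:525,:525]=a;o[:345,525:780]=c
cv2.imwrite("pics/c1.png",o[:,:,::-1]);cv2.imwrite("pics/c2.png",b[:,:,::-1])
```

```text
(no output)
```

View pics/c1.png

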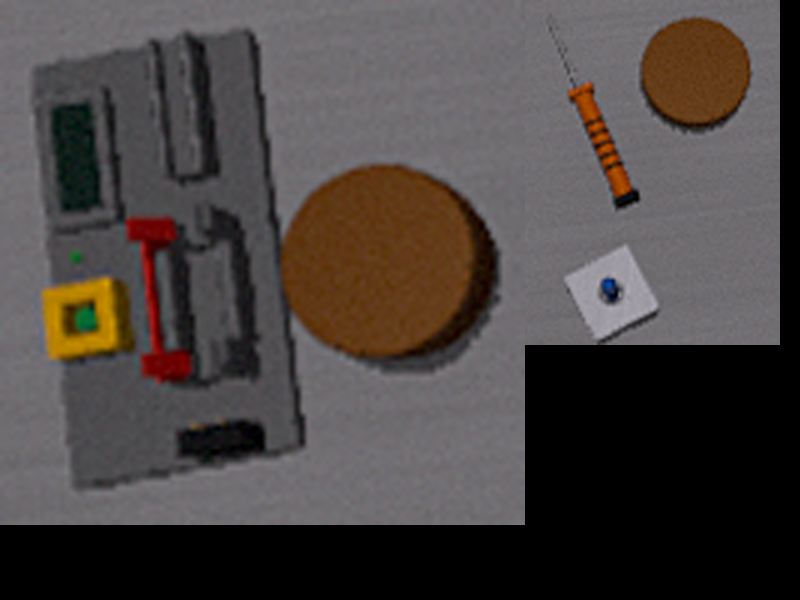

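View pics/c2.png

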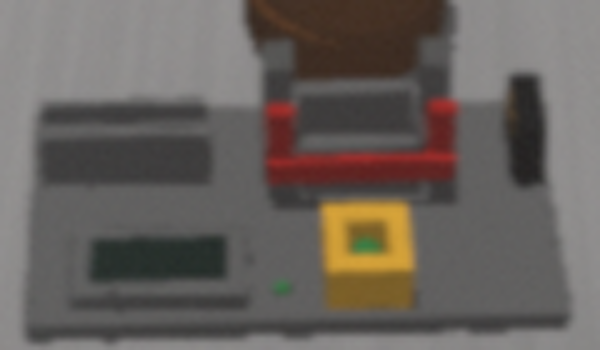

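```bash
cat > dock.py <<'E'
from h import *
c=np.array([[33,68],[250,30],[302,447],[75,488]])/5.+[132,190]-.4
P=ray("top",c,12)[:,:2]; 
if __name__=="__main__":
    print(P.round(1)); L=lambda a,b:np.linalg.norm(P[a]-P[b]); print("y sides",L(0,1),L(3,2),"x sides",L(0,3),L(1,2))
xd=(P[0]-P[3])+(P[1]-P[2]); yd=(P[0]-P[1])+(P[3]-P[2])
yaw=np.arctan2(*(xd[::-1])); yaw2=np.arctan2(-yd[0],yd[1]); 
f=np.load("pics/top0.npz"); im,d=f["im"],f["d"]; O=P.mean(0)
E
python3 - <<'E'
from dock import *
print("yaw",np.degrees([yaw,yaw2]),"O",O)
th=yaw; A=np.array([[np.cos(th),np.sin(th)],[-np.sin(th),np.cos(th)]])
M=masks(im)
def prof(n,d,x0,x1,ax=1,y0=-70,y1=70):
    m=np.zeros(d.shape,bool); m[(slice(185,300) if n=="top" else slice(290,380)),(slice(125,240) if n=="top" else slice(265,400))]=1
    X=pts3(n,d,m); q=(X[:,:2]-O)@A.T
    o=1-ax; k=(q[:,o]>x0)&(q[:,o]<x1); r={}
    for b in range(y0,y1,3):
        kk=k&(abs(q[:,ax]-b)<1.5)
        if kk.sum()>0: r[b]=int(round(np.median(X[kk,2])))
    return r
for x in ((55,105),(-70,-62),(-5,5),(-95,-85)): print(x,prof("top",d,*x,y0=-70,y1=60))
# blobs in dock frame
for nm,z in (("red",70),("yellow",36),("green",28)):
    m=M[nm].astype(np.uint8)
    n,l,s,ce=cv2.connectedComponentsWithStats(m); j=1+np.argmax(s[1:,4])
    v,u=np.nonzero(l==j); X=ray("top",np.c_[u,v],z)[:,:2]; q=(X-O)@A.T
    print(nm,"center",q.mean(0).round(1),"range",q.min(0).round(1),q.max(0).round(1),"world",X.mean(0).round(1))
v,u=np.nonzero(M["red"]); X=pts3("top",d,M["red"]);k=X[:,2]>62; q=(X[:,:2]-O)@A.T
print(np.c_[q[k],X[k,2]].round(0).astype(int).tolist())
dk=(im.max(2)<45); dk[:, :165]=0; dk[:270]=0; dk[295:]=0; dk[:,190:]=0
X=pts3("top",d,dk); q=(X[:,:2]-O)@A.T; print("post",np.c_[q,X[:,2]].round(0).astype(int).tolist())
E
```

```text
yaw [3.95590959 3.77661348] O [538.35840278 355.41570368]
(55, 105) {-70: -1, -67: 0, -64: -1, -61: 0, -58: 3, -55: 12, -52: 11, -49: 11, -46: 12, -43: 10, -40: 12, -37: 12, -34: 27, -31: 43, -28: 35, -25: 33, -22: 32, -19: 32, -16: 36, -13: 42, -4: 17, -1: 13, 2: 12, 5: 12, 8: 12, 11: 12, 14: 12, 17: 12, 20: 15, 23: 21, 26: 22, 29: 23, 32: 22, 35: 22, 38: 22, 41: 22, 44: 22, 47: 21, 50: 21, 53: 23, 56: 19, 59: 12}
(-70, -62) {-70: 0, -67: 0, -64: 0, -61: 0, -58: 0, -55: 11, -52: 11, -49: 12, -46: 8, -43: 12, -40: 43, -37: 69, -34: 63, -25: 33, -22: 30, -19: 30, -16: 42, -13: 55, -10: 60, -7: 66, -4: 68, -1: 68, 2: 64, 11: 10, 14: 14, 17: 14, 20: 12, 23: 12, 26: 9, 29: 11, 32: 12, 35: 13, 38: 12, 41: 12, 44: 13, 47: 9, 50: 11, 53: 11, 56: 12, 59: 11}
(-5, 5) {-64: 0, -61: 3, -58: 6, -55: 15, -52: 12, -49: 13, -46: 14, -43: 40, -40: 44, -37: 50, -34: 62, -31: 28, -28: 25, -25: 28, -22: 21, -19: 31, -16: 30, -13: 38, -10: 55, -7: 59, -4: 65, -1: 41, 2: 39, 14: 13, 17: 11, 20: 13, 23: 12, 26: 12, 29: 13, 32: 12, 35: 12, 41: 10, 44: 12, 47: 11, 50: 10, 53: 13, 56: 12, 59: 11}
(-95, -85) 
[... 2267 characters left out ...]
17, 49], [-108, -19, 47], [-109, -23, 50], [-109, -25, 49], [-109, -26, 46], [-109, -28, 45], [-110, -32, 48], [-110, -34, 47], [-111, -36, 46], [-112, -40, 49], [-111, -38, 37], [-111, -40, 33], [-111, -40, 24], [-110, -39, 11], [-108, -9, 47], [-109, -12, 49], [-109, -13, 46], [-110, -17, 48], [-110, -19, 48], [-110, -21, 45], [-111, -23, 45], [-111, -26, 45], [-112, -29, 49], [-112, -29, 38], [-112, -30, 33], [-112, -31, 29], [-112, -32, 25], [-112, -32, 15], [-112, -34, 14], [-112, -35, 10], [-113, -38, 9], [-112, -15, 44], [-112, -15, 36], [-112, -17, 33], [-112, -17, 27], [-112, -20, 19], [-112, -20, 11], [-112, -23, 11], [-113, -24, 9], [-112, -8, 14], [-113, -9, 11], [-113, -13, 13]]
```

c1 shows the dock with its plate corners, the red noses, the post and the boss with the green button. The needle points towards the channel side, and the post is at the -x end. c2 agrees. By depth, the channel and post put the handle axis at y about -24 and the seat at x about -30 from the plate's centre. Next I measure the probe, stylus and holder.

Run:
```python
from dock import *
print("P",P.round(1).tolist())
h=cv2.cvtColor(im,cv2.COLOR_RGB2HSV).astype(int)
# probe handle (orange+brown bands) ; cap dark
box=np.zeros(d.shape,bool); box[160:232,280:314]=1
m=box&(h[...,1]>130)&(h[...,0]<20); v,u=np.nonzero(m)
X=ray("top",np.c_[u,v],17)[:,:2]; c=X.mean(0); w,V=np.linalg.eigh(np.cov(X.T)); a=V[:,1]*np.sign(V[0,1]); s=(X-c)@a; n=(X-c)@[-a[1],a[0]]
print("top handle yaw",np.degrees(np.arctan2(a[1],a[0])).round(1),"c",c.round(1),"s",s.min().round(1),s.max().round(1),"n",n.min().round(1),n.max().round(1))
for x in (s.max()-56+1.3,): print(" origin by guard end",(c+a*x).round(1))
mb=box&(h[...,2]<55)&(np.arange(400)[:,None]>215); v,u=np.nonzero(mb); Xb=ray("top",np.c_[u,v],20)[:,:2]; sb=(Xb-c)@a; print("cap s",sb.min().round(1),sb.max().round(1),len(sb)," origin by cap end",(c+a*(sb.min()-1.3+58)).round(1))
# side
g=np.load("pics/side0.npz"); ims,ds=g["im"],g["d"]; hs=cv2.cvtColor(ims,cv2.COLOR_RGB2HSV).astype(int)
box=np.zeros(d.shape,bool); box[232:256,295:345]=1
v,u=np.nonzero(box&(hs[...,1]>130)&(hs[...,0]<20)); X=ray("side",np.c_[u,v],15)[:,:2]; c2=X.mean(0); w,V=np.linalg.eigh(np.cov(X.T)); a2=V[:,1]*np.sign(V[0,1]); s=(X-c2)@a2
print("side handle yaw",np.degrees(np.arctan2(a2[1],a2[0])).round(1),"c",c2.round(1),"origin",(c2+a2*(s.max()-55)).round(1),s.min().round(1),s.max().round(1))
# holder top
for n,i,hh,dd,b in (("top",im,h,d,(238,280,285,325)),("side",ims,hs,ds,(222,262,348,392))):
    m=np.zeros(d.shape,bool); m[b[0]:b[1],b[2]:b[3]]=1
    Xp=pts3(n,dd,m); k=(abs(Xp[:,2]-60)<6); q=cv2.minAreaRect(Xp[k,:2].astype(np.float32)); print(n,"holder",np.round(q[0],1),np.round(q[1],1),round(q[2],1))
    bl=(hh[...,0]>95)&(hh[...,0]<130)&(hh[...,1]>80); bb=np.zeros(d.shape,bool); bb[195:262,295:392]=1
    v,u=np.nonzero(bl&bb); 
    B=pts3(n,dd,bl&bb); 
    for lo,hi in ((62,85),(85,110),(110,132),(132,146)):
        kk=(B[:,2]>lo)&(B[:,2]<hi); print("  stylus",lo,hi,kk.sum(),B[kk].mean(0).round(1) if kk.any() else "")
# yellow top in side view
ys=masks(ims)["yellow"]; X=pts3("side",ds,ys); k=abs(X[:,2]-36)<3.5; q=cv2.minAreaRect(X[k,:2].astype(np.float32)); print("side boss",q)
yt=masks(im)["yellow"]; X=pts3("top",d,yt); k=abs(X[:,2]-36)<3.5; q=cv2.minAreaRect(X[k,:2].astype(np.float32)); print("top boss",q)
X=pts3("top",d,masks(im)["red"]); k=X[:,2]<62; th=yaw; A=np.array([[np.cos(th),np.sin(th)],[-np.sin(th),np.cos(th)]]);q=(X[:,:2]-O)@A.T
kk=(q[:,0]>-55)&(q[:,0]<-5);print("bar y,z",np.median(q[kk,1]),np.percentile(X[kk,2],[10,50,90]))
# block tops
for n,i,dd in (("top",im,d),("side",ims,ds)):
  X=pts3(n,dd,masks(i)["brown"])
  for nm,cc,z in (("b",(515,230),70),("c",(640,-102),35)):
    k=(abs(X[:,2]-z)<5)&(np.hypot(*(X[:,:2]-cc).T)<65); print(n,nm,np.round(cv2.minEnclosingCircle(X[k,:2].astype(np.float32))[0],1))
```

```text
P [[647.9, 422.2], [655.8, 304.3], [428.7, 288.2], [421.0, 406.9]]
top handle yaw 16.7 c [589.6 -13.4] s -62.1 52.8 n -11.6 11.6
 origin by guard end [587.8 -13.9]
cap s -64.0 -54.7 29  origin by cap end [582.6 -15.5]
side handle yaw 16.7 c [590.5 -14.6] origin [587.5 -15.5] -56.6 51.8
top holder [448.1  -8.2] [60.2 59.4] 21.4
  stylus 62 85 3 [443.2 -10.3  74.9]
  stylus 85 110 5 [444.4 -10.7  98.3]
  stylus 110 132 1 [443.9 -11.7 115.4]
  stylus 132 146 18 [447.3  -8.7 138. ]
side holder [449.5  -8.2] [61.7 64.3] 21.2
  stylus 62 85 17 [450.6  -3.7  72.1]
  stylus 85 110 13 [450.8  -4.7  98.3]
  stylus 110 132 14 [450.8  -3.8 119.5]
  stylus 132 146 9 [450.9  -6.3 140.3]
side boss ((507.73724365234375, 393.2476806640625), (34.39691925048828, 37.47197723388672), 4.414444446563721)
top boss ((505.9514465332031, 392.1432800292969), (35.65182113647461, 35.15642166137695), 5.4583940505981445)
bar y,z 0.46049950015151925 [34.90830714 40.09886711 43.31421112]
top b [513.8 229.4]
top c [ 639.1 -103.9]
side b [516.5 232.3]
side c [640.2 -99.1]
```

Emit:
drive_tool(deltas=[[[23,54,0],[0,0,-0.016],0.42],[[23,54,0],[0,0,-0.016],0.42],[[23,54,0],[0,0,-0.016],0.42],[[23,54,0],[0,0,-0.016],0.42],[[23,54,0],[0,0,-0.016],0.42],[[23,54,0],[0,0,-0.016],0.42],[[23,54,0],[0,0,-0.016],0.42],[[23,54,0],[0,0,-0.016],0.42],[[23,54,0],[0,0,-0.016],0.42],[[23,54,0],[0,0,-0.016],0.42]], force=40)

```text
t: 1.35
tool_pos: [548.0, -98.1, 227.3]
eef_rot: [[0.961, 0.276, -0.004], [0.276, -0.961, 0.002], [-0.003, -0.003, -1.0]]
ft_force: [0.9, -0.8, -0.4]
finger_gap: 35.7
```

Emit:
drive_tool(deltas=[[[20,42,-20],[0,0,0.012],0.42],[[19,41,-30],[0,0,0],0.42],[[0,0,-50],[0,0,0],0.42],[[0,0,-50],[0,0,0],0.42],[[0,0,-20],[0,0,0],0.42],[[0,0,0],[0,0,0],0.42]])

```text
t: 2.1
tool_pos: [589.8, -4.2, 51.9]
eef_rot: [[0.955, 0.298, -0.001], [0.298, -0.955, 0.005], [-0.0, -0.005, -1.0]]
ft_force: [0.1, -0.2, 0.3]
finger_gap: 36.0
```

Emit:
drive_tool(deltas=[[[-3,-10,0],[0,0,-0.01],0.42],[[0,0,0],[0,0,0],0.42],[[0,0,-15],[0,0,0],0.42],[[0,0,0],[0,0,0],0.42]])

```text
t: 2.6
tool_pos: [588.1, -15.7, 39.1]
eef_rot: [[0.958, 0.286, 0.003], [0.286, -0.958, 0.005], [0.004, -0.004, -1.0]]
ft_force: [-0.4, 0.4, -0.1]
finger_gap: 35.7
```

Run:
```python
from h import *
s=bot.sense(); print(s["tool_pos"])
a=optics.grab_frame("top")[0][150:240,250:350]; b=optics.grab_frame("side")[0][190:270,270:370]
a=cv2.resize(a,(400,360),interpolation=cv2.INTER_CUBIC); b=cv2.resize(b,(400,320),interpolation=cv2.INTER_CUBIC)
o=np.zeros((360,800,3),np.uint8); o[:,:400]=a; o[:320,400:]=b; cv2.imwrite("pics/g1.png",o[:,:,::-1])
```

```text
[588.10565204 -15.72895613  39.09990404]
```

View pics/g1.png

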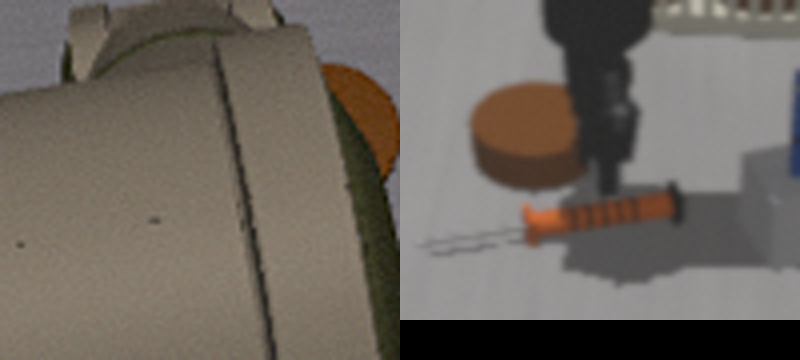

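In the top view the arm hides the scene. In the side view the finger (610,190) stands over the middle of the handle (530 to 680), so I go down and grip.

Emit:
drive_tool(deltas=[[[0,0,-20],[0,0,0],0.42],[[0,0,-8],[0,0,0],0.42],[[0,0,-5],[0,0,0],0.42],[[0,0,0],[0,0,0],0.42],[[0,0,0],[0,0,0],0.0],[[0,0,0],[0,0,0],0.0],[[0,0,0],[0,0,0],0.0],[[0,0,0],[0,0,0],0.0]], force=40)

```text
t: 3.7
tool_pos: [589.9, -15.1, 8.0]
eef_rot: [[0.958, 0.287, 0.007], [0.287, -0.958, 0.005], [0.008, -0.003, -1.0]]
ft_force: [-0.4, -0.7, -1.6]
finger_gap: 16.4
```

The gap of 16.4 mm, less than the 18 mm handle, suggests a grip too high on the round. I reopen and go lower.

Emit:
drive_tool(deltas=[[[0,0,0],[0,0,0],0.35],[[0,0,0],[0,0,0],0.35],[[-2,0,-5],[0,0,0],0.35],[[0,0,-1],[0,0,0],0.35],[[0,0,0],[0,0,0],0.0],[[0,0,0],[0,0,0],0.0],[[0,0,0],[0,0,0],0.0],[[0,0,0],[0,0,0],0.0]], force=40)

```text
t: 4.7
tool_pos: [587.9, -15.2, 1.8]
eef_rot: [[0.958, 0.287, 0.007], [0.286, -0.958, 0.005], [0.009, -0.003, -1.0]]
ft_force: [-0.1, -0.1, 0.2]
finger_gap: 16.4
```

Emit:
drive_tool(deltas=[[[0,0,30],[0,0,0],0.0],[[0,0,50],[0,0,0],0.0],[[-5,20,50],[0,0,-0.03],0.0],[[-10,45,0],[0,0,-0.03],0.0],[[-10,48,0],[0,0,-0.03],0.0],[[-10,48,0],[0,0,-0.03],0.0],[[-10,48,0],[0,0,-0.03],0.0],[[-10,48,0],[0,0,-0.03],0.0],[[-10,40,0],[0,0,-0.03],0.0],[[0,0,0],[0,0,0],0.0]])

```text
t: 5.95
tool_pos: [518.7, 290.1, 135.0]
eef_rot: [[0.997, 0.071, 0.008], [0.071, -0.997, 0.005], [0.008, -0.004, -1.0]]
ft_force: [1.1, -0.1, -1.9]
finger_gap: 16.5
```

Emit:
drive_tool(deltas=[[[0,0,0],[0,0,0],0.0]])

```text
t: 6.08
tool_pos: [518.5, 289.5, 134.8]
eef_rot: [[0.997, 0.071, 0.008], [0.071, -0.997, 0.004], [0.008, -0.004, -1.0]]
ft_force: [0.7, -0.4, -1.7]
finger_gap: 16.7
```

Emit:
drive_tool(deltas=[[[-4,20,-10],[0,0.008,0],0.0],[[-4,18,-20],[0,0,0],0.0],[[0,0,-10],[0,0,0],0.0],[[0,0,0],[0,0,0],0.0]])

```text
t: 6.58
tool_pos: [510.3, 327.7, 90.9]
eef_rot: [[0.998, 0.068, -0.002], [0.068, -0.998, 0.003], [-0.002, -0.003, -1.0]]
ft_force: [0.7, -1.4, -0.9]
finger_gap: 16.7
```

Run:
```python
from h import *
s=bot.sense(); print(s["tool_pos"].round(1) if hasattr(s["tool_pos"],'round') else s["tool_pos"])
A,da=optics.grab_frame("top"); B,db=optics.grab_frame("side"); np.savez("pics/p2.npz",A=A,da=da,B=B,db=db)
a=cv2.resize(A[180:300,120:240],(400,400),interpolation=cv2.INTER_CUBIC); b=cv2.resize(B[250:390,260:400],(400,400),interpolation=cv2.INTER_CUBIC)
cv2.imwrite("pics/g2.png",np.hstack([a,b])[:,:,::-1])
h=cv2.cvtColor(B,cv2.COLOR_RGB2HSV).astype(int)
m=(h[...,1]>150)&(h[...,0]>3)&(h[...,0]<17)&(h[...,2]>110); m[:255]=0;m[340:]=0;m[:,:270]=0;m[:,400:]=0
X=pts3("side",db,m); k=(X[:,1]>300)&(X[:,2]>80)
X=X[k]; c=X.mean(0); w,V=np.linalg.eigh(np.cov(X.T)); a=V[:,2]*np.sign(V[0,2]); q=(X-c)@a
print(len(X),"side probe c",c.round(1),"axis",a.round(3),"s",q.min(),q.max(),"guard end->origin",(c+a*(q.max()-55)).round(1),"spread y",np.percentile(X[:,1],[2,50,98]),"z",np.percentile(X[:,2],[2,50,98]))
```

```text
[510.3 327.7  90.9]
180 side probe c [521.6 332.6 109.6] axis [0.998 0.05  0.023] s -59.516362572366305 43.18481742046706 guard end->origin [509.8 332.  109.3] spread y [323.53089465 332.46871947 341.43050378] z [102.50998381 109.68725191 115.74886785]
```

View pics/g2.png

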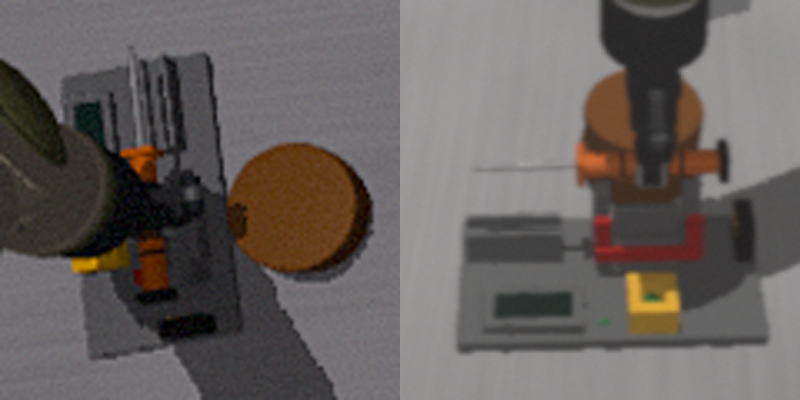

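The top view shows the orange handle (140 to 155, 150 to 290), the black cap (157,295) above the post, and the needle over the channel. The side view shows the probe level above the forks. I compare the two in the top camera's own readings.

Run:
```python
from dock import *
f=np.load("pics/p2.npz"); A,da=f["A"],f["da"]
h=cv2.cvtColor(A,cv2.COLOR_RGB2HSV).astype(int)
m=(h[...,1]>150)&(h[...,0]>3)&(h[...,0]<17)&(h[...,2]>100); m[:215]=0;m[275:]=0;m[:,:150]=0;m[:,180:]=0
th=np.radians(3.87); R=np.array([[np.cos(th),np.sin(th)],[-np.sin(th),np.cos(th)]]); S=np.array([510.1,329.1])
v,u=np.nonzero(m); z=pts3("top",da,m)[:,2]; print("n",m.sum(),np.percentile(z,[5,50,95]))
X=ray("top",np.c_[u,v],108)[:,:2]; q=(X-S)@R.T
for b in range(-64,64,6):
    k=abs(q[:,0]-b)<3
    if k.sum(): print(b,k.sum(),q[k,1].min().round(1),q[k,1].mean().round(1),q[k,1].max().round(1))
mb=np.zeros(m.shape,bool); mb[260:275,155:180]=1; X=pts3("top",da,mb&(A.max(2)<50)); k=X[:,2]>90; q=(X[k,:2]-S)@R.T; print("cap",k.sum(),q.min(0).round(1),q.max(0).round(1))
```

```text
n 45 [103.96260529 110.02510425 115.93916397]
38 5 -3.5 -1.5 1.3
44 14 -11.6 -3.4 3.4
50 18 -12.4 -2.0 9.9
56 8 -10.0 0.1 9.7
cap 51 [-60.2 -13.9] [-50.2  10.6]
```

Emit:
drive_tool(deltas=[[[0,1.5,-10],[0,0,0],0.0],[[0,0,-15],[0,0,0],0.0],[[0,0,-8],[0,0,0],0.0],[[0,0,0],[0,0,0],0.0]])

```text
t: 7.18
tool_pos: [511.5, 328.5, 57.2]
eef_rot: [[0.998, 0.067, 0.0], [0.067, -0.998, 0.004], [0.0, -0.004, -1.0]]
ft_force: [0.1, -0.5, -1.9]
finger_gap: 16.4
```

Emit:
drive_tool(deltas=[[[-0.5,0.7,-4],[0,0,0],0.0],[[0,0,-3],[0,0,0],0.0],[[0,0,-1],[0,0,0],0.0],[[0,0,0],[0,0,0],0.0]])

```text
t: 7.68
tool_pos: [511.5, 330.5, 49.5]
eef_rot: [[0.998, 0.067, 0.002], [0.067, -0.998, 0.006], [0.002, -0.006, -1.0]]
ft_force: [1.3, 2.0, -1.0]
finger_gap: 16.1
```

Emit:
drive_tool(deltas=[[[0,-0.5,-1.5],[0,0,0],0.0],[[0,0,0],[0,0,0],0.0],[[0,0,0],[0,0,0],0.0]])

```text
t: 8.05
tool_pos: [511.7, 330.4, 48.2]
eef_rot: [[0.998, 0.068, 0.002], [0.068, -0.998, 0.007], [0.003, -0.007, -1.0]]
ft_force: [0.5, 2.3, -1.2]
finger_gap: 16.2
```

Emit:
drive_tool(deltas=[[[0,0,0],[0,0,0],0.25],[[0,0,0],[0,0,0],0.32],[[0,0,0],[0,0,0],0.32],[[0,0,10],[0,0,0],0.32],[[0,0,30],[0,0,0],0.32],[[0,0,40],[0,0,0],0.2],[[0,0,0],[0,0,0],0.0],[[0,0,0],[0,0,0],0.0]])

```text
t: 9.05
tool_pos: [511.6, 328.8, 132.4]
eef_rot: [[0.998, 0.066, 0.002], [0.066, -0.998, 0.006], [0.002, -0.005, -1.0]]
ft_force: [-0.2, 0.2, -0.6]
finger_gap: -0.5
```

```bash
cat > look.py <<'E'
from h import *
import sys
A,da=optics.grab_frame("top"); B,db=optics.grab_frame("side"); np.savez("pics/p_%s.npz"%sys.argv[1],A=A,da=da,B=B,db=db)
th=np.radians(3.87); R=np.array([[np.cos(th),np.sin(th)],[-np.sin(th),np.cos(th)]]); S=np.array([510.1,329.1])
for n,I,d,b in (("side",B,db,(280,345,275,395)),("top",A,da,(200,280,130,195))):
    h=cv2.cvtColor(I,cv2.COLOR_RGB2HSV).astype(int); m=np.zeros(d.shape,bool); m[b[0]:b[1],b[2]:b[3]]=1
    m&=(h[...,1]>150)&(h[...,0]>3)&(h[...,0]<17)&(h[...,2]>95)
    X=pts3(n,d,m); q=(X[:,:2]-S)@R.T; k=(abs(q[:,1])<16)&(X[:,2]>35); q=np.c_[q,X[:,2]][k]
    for lo,hi in ((-50,-28),(-28,0),(0,28),(28,49),(49,60)):
        kk=(q[:,0]>lo)&(q[:,0]<hi)
        if kk.sum()>2: print(n,lo,hi,kk.sum(),"y",np.percentile(q[kk,1],[5,50,95]).round(1),"z",np.percentile(q[kk,2],[5,50,90]).round(1))
    if k.any(): print(n,"x range",q[:,0].min().round(1),q[:,0].max().round(1))
E
python3 look.py m1
python3 - <<'E'
from h import *
f=np.load("pics/p_m1.npz"); a=cv2.resize(f["A"][180:300,120:240],(400,400),interpolation=cv2.INTER_CUBIC); b=cv2.resize(f["B"][250:390,260:400],(400,400),interpolation=cv2.INTER_CUBIC)
cv2.imwrite("pics/g3.png",np.hstack([a,b])[:,:,::-1])
E
```

```text
side -50 -28 53 y [-0.3  5.4  9.4] z [61.5 65.9 69.2]
side -28 0 50 y [-0.   6.4  8.7] z [59.5 65.6 69.9]
side 0 28 47 y [-0.7  6.2  8.5] z [59.8 66.3 69.4]
side 28 49 72 y [-2.7  5.8  9.8] z [60.1 66.2 70.1]
side 49 60 23 y [-0.5  7.  11.7] z [63.5 70.8 73.4]
side x range -47.3 55.4
top -50 -28 3 y [-1.2  1.2  3.1] z [63.4 64.5 67.3]
top -28 0 5 y [-3.6 -0.9  2. ] z [63.  67.  68.7]
top 0 28 3 y [-3.8 -1.5  2.3] z [65.  69.  69.6]
top 28 49 13 y [-5.5 -0.5  5.4] z [62.9 66.3 68.1]
top 49 60 21 y [-10.5  -1.5   7.5] z [66.3 69.9 71.9]
top x range -46.2 55.4
```

View pics/g3.png

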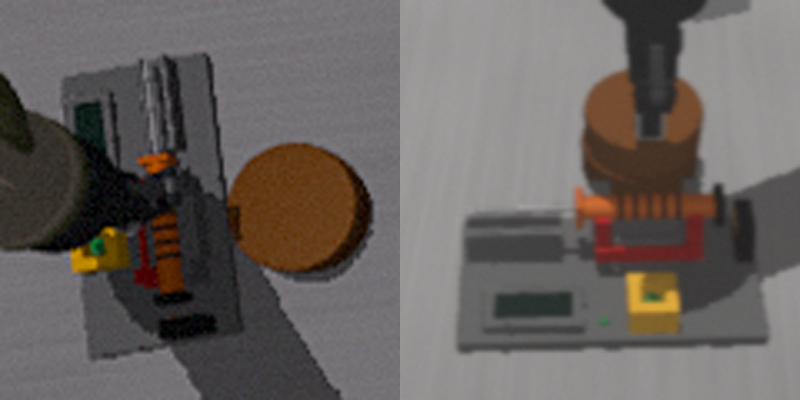

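The probe lies level in the mouth: the handle's top is at about 68 mm, the needle is over the channel (155,60 to 165,150), and the cap is clear of the post. I press it with the shut fingers.

Emit:
drive_tool(deltas=[[[0,0.6,-25],[0,0,0],0.0],[[0,0,-20],[0,0,0],0.0],[[0,0,-8],[0,0,0],0.0],[[0,0,0],[0,0,0],0.0]], force=60)

```text
t: 9.65
tool_pos: [510.6, 328.6, 75.1]
eef_rot: [[0.998, 0.066, -0.002], [0.066, -0.998, 0.003], [-0.001, -0.003, -1.0]]
ft_force: [0.8, 0.4, -0.6]
finger_gap: 0.1
```

Emit:
drive_tool(deltas=[[[0,1,-5],[0,0,0],0.0],[[0,0,-4],[0,0,0],0.0],[[0,0,-4],[0,0,0],0.0],[[0,0,0],[0,0,0],0.0]])

```text
t: 10.15
tool_pos: [511.5, 329.1, 63.1]
eef_rot: [[0.998, 0.065, 0.0], [0.065, -0.998, 0.003], [0.0, -0.003, -1.0]]
ft_force: [0.4, 0.3, 0.6]
finger_gap: -0.1
```

Emit:
drive_tool(deltas=[[[0,0.4,-3],[0,0,0],0.0],[[0,0,-3],[0,0,0],0.0],[[0,0,-2],[0,0,0],0.0],[[0,0,0],[0,0,0],0.0]])

```text
t: 10.65
tool_pos: [512.4, 329.6, 56.5]
eef_rot: [[0.998, 0.065, 0.002], [0.065, -0.998, 0.004], [0.002, -0.004, -1.0]]
ft_force: [0.4, -1.1, -1.2]
finger_gap: 0.6
```

```bash
python3 look.py m2; python3 -c "
from h import *; s=bot.sense(); print(s['ft_force'],s['tool_pos'])"
```

```text
side -50 -28 52 y [-0.4  5.6  9.5] z [51.6 56.8 58.9]
side -28 0 49 y [-1.1  6.3  9.1] z [49.7 54.7 58.6]
side 0 28 33 y [-0.   6.5  9.8] z [47.7 53.5 57.4]
side 28 49 59 y [-0.9  4.4  9.6] z [49.5 55.5 57.7]
side 49 60 25 y [-2.4  6.5 11.8] z [48.4 56.2 60.4]
side x range -45.4 55.6
top 28 49 28 y [-6.5  0.6  6.1] z [48.6 53.4 57.5]
top 49 60 25 y [-8.9 -0.2  9.8] z [50.6 56.6 58.3]
top x range -43.8 56.2
[ 0.61642393 -0.26159583 -0.56532019] [512.32569808 329.69779147  56.51604686]
```

The handle follows the finger down, with its top at about 57 mm, so I carry on.

Emit:
drive_tool(deltas=[[[-1,0,-3],[0,0,0],0.0],[[0,0,-3],[0,0,0],0.0],[[0,0,0],[0,0,0],0.0]])

```text
t: 11.12
tool_pos: [511.2, 330.2, 50.4]
eef_rot: [[0.998, 0.065, 0.002], [0.065, -0.998, 0.005], [0.003, -0.005, -1.0]]
ft_force: [-0.1, 0.8, 0.0]
finger_gap: 0.2
```

Emit:
drive_tool(deltas=[[[0,0,-3],[0,0,0],0.0],[[0,0,-1],[0,0,0],0.0]])

```text
t: 11.38
tool_pos: [511.4, 331.0, 48.7]
eef_rot: [[0.998, 0.065, 0.003], [0.065, -0.998, 0.007], [0.004, -0.006, -1.0]]
ft_force: [-5.1, -1.9, 20.3]
finger_gap: 0.1
```

Emit:
drive_tool(deltas=[[[0,0,-2],[0,0,0],0.0],[[0,0,-2],[0,0,0],0.0]])

```text
t: 11.62
tool_pos: [511.4, 332.2, 48.5]
eef_rot: [[0.998, 0.066, 0.005], [0.066, -0.998, 0.01], [0.005, -0.009, -1.0]]
ft_force: [-5.9, -1.5, 27.6]
finger_gap: 0.2
```

Emit:
drive_tool(deltas=[[[0,0,10],[0,0,0],0.0],[[0,0,40],[0,0,0],0.0],[[0,0,50],[0,0,0],0.0],[[-5,-40,20],[0,0,0],0.0],[[-5,-50,20],[0,0,0],0.3],[[-5,-50,0],[0,0,0],0.4],[[-5,-50,0],[0,0,0],0.4],[[-5,-40,0],[0,0,0],0.4],[[0,0,0],[0,0,0],0.4]])

```text
t: 12.75
tool_pos: [484.5, 96.2, 193.3]
eef_rot: [[0.998, 0.067, 0.007], [0.067, -0.998, 0.01], [0.008, -0.009, -1.0]]
ft_force: [-0.7, 0.4, -0.2]
finger_gap: 34.2
```

```bash
python3 look.py m3
python3 - <<'E'
from h import *
f=np.load("pics/p_m3.npz"); a=cv2.resize(f["A"][180:300,120:240],(400,400),interpolation=cv2.INTER_CUBIC); b=cv2.resize(f["B"][250:390,260:400],(400,400),interpolation=cv2.INTER_CUBIC)
cv2.imwrite("pics/g4.png",np.hstack([a,b])[:,:,::-1])
X=pts3("top",f["da"],masks(f["A"])["red"]);S=np.array([510.1,329.1]);th=np.radians(3.87); R=np.array([[np.cos(th),np.sin(th)],[-np.sin(th),np.cos(th)]])
k=(X[:,2]>62)&(X[:,1]>300); q=(X[k,:2]-S)@R.T
print("nose y now",k.sum(),q[:,1].mean()); X=pts3("top",np.load("pics/top0.npz")["d"],masks(np.load("pics/top0.npz")["im"])["red"]);k=(X[:,2]>62)&(X[:,1]>300); q=(X[k,:2]-S)@R.T; print("before",q[:,1].mean())
E
```

```text
side -50 -28 29 y [-3.   4.  11.2] z [43.6 49.6 51.7]
side -28 0 83 y [-3.1  5.9  9.5] z [43.2 48.9 51.4]
side 0 28 79 y [-0.3  6.  10.4] z [45.  49.8 52.2]
side 28 49 38 y [-2.6  4.7 11.5] z [43.  49.1 51.9]
side 49 60 27 y [-2.2  9.9 13.8] z [44.6 51.7 54.8]
side x range -48.1 55.7
top -50 -28 46 y [-7.7 -0.7  6.8] z [43.6 48.6 51.9]
top -28 0 47 y [-5.9  0.1  7.3] z [44.8 48.  50. ]
top 0 28 49 y [-6.6 -0.7  6.8] z [43.5 47.6 50.9]
top 28 49 37 y [-4.5  1.5  6.4] z [43.6 47.9 50.7]
top 49 60 23 y [-7.9  1.2 10. ] z [44.4 51.6 53.5]
top x range -48.2 57.6
nose y now 39 18.36624451743241
before 18.640845936637458
```

View pics/g4.png

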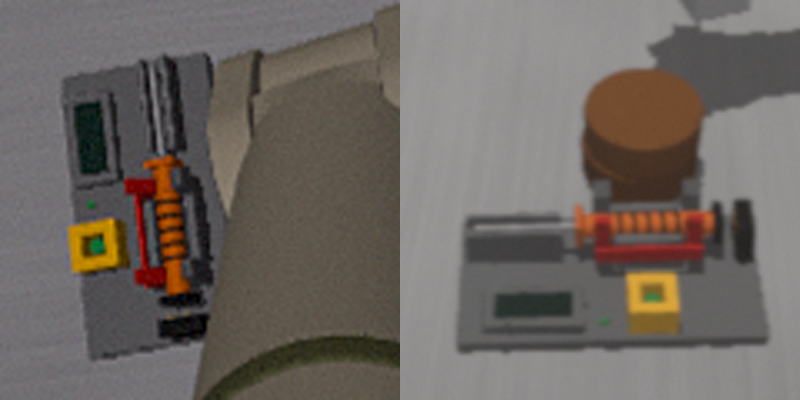

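The probe is home: the needle lies in the channel, the red noses are closed over the handle (nose y is unchanged at 18.4 against 18.6) and the handle's top is at about 49 to 50 mm, level. Next is the stylus.

Emit:
drive_tool(deltas=[[[-13,-38,0],[-0.01,0.007,0],0.5],[[-13,-38,0],[0,0,0],0.5],[[-8,-24,-10],[0,0,0],0.5],[[0,0,-10],[0,0,0],0.5],[[0,0,0],[0,0,0],0.5]])

```text
t: 13.48
tool_pos: [453.5, 4.9, 172.3]
eef_rot: [[0.997, 0.083, 0.003], [0.083, -0.997, 0.003], [0.003, -0.003, -1.0]]
ft_force: [-0.6, -0.6, -0.2]
finger_gap: 42.6
```

Emit:
drive_tool(deltas=[[[-4,-12,0],[0,0,0],0.5],[[0,0,0],[0,0,0],0.5],[[0,0,-8],[0,0,0],0.5],[[0,0,0],[0,0,0],0.5]])

```text
t: 13.98
tool_pos: [450.6, -5.3, 164.1]
eef_rot: [[0.996, 0.087, 0.004], [0.087, -0.996, 0.004], [0.005, -0.004, -1.0]]
ft_force: [-0.7, -0.1, 0.4]
finger_gap: 42.8
```

Run:
```python
from h import *
A=optics.grab_frame("top")[0]; B,db=optics.grab_frame("side")
b=cv2.resize(B[170:270,320:420],(500,500),interpolation=cv2.INTER_CUBIC); cv2.imwrite("pics/g5.png",b[:,:,::-1])
s=bot.sense(); p=s["tool_pos"]; print(p, "TCP px side",proj("side",np.array(p)), "stylus top px",proj("side",np.array([449,-7.8,140.])))
```

```text
[450.75922707  -5.368269   164.48621291] TCP px side [370.60503168 201.21083444] stylus top px [370.80218356 208.47861934]
```

View pics/g5.png

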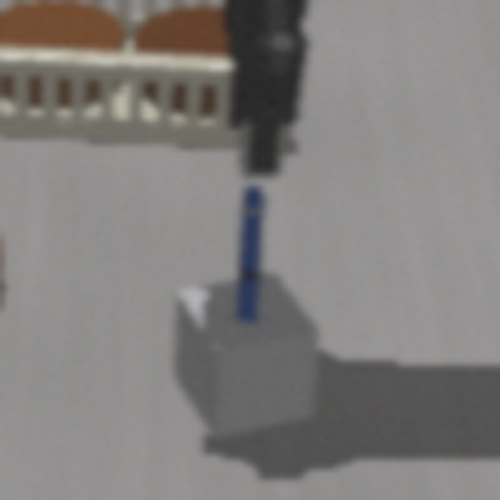

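The stylus top (253,190) is under the TCP projection (253), so I go down and grip.

Emit:
drive_tool(deltas=[[[0,-2,-30],[0,0,0],0.5],[[0,0,-25],[0,0,0],0.5],[[0,0,-9],[0,0,0],0.5],[[0,0,0],[0,0,0],0.5],[[0,0,0],[0,0,0],0.0],[[0,0,0],[0,0,0],0.0],[[0,0,0],[0,0,0],0.0],[[0,0,0],[0,0,0],0.0]], force=30)

```text
t: 15.08
tool_pos: [453.1, -6.9, 102.0]
eef_rot: [[0.996, 0.087, 0.011], [0.087, -0.996, 0.005], [0.011, -0.004, -1.0]]
ft_force: [-0.1, 0.6, 0.5]
finger_gap: 10.9
```

Emit:
drive_tool(deltas=[[[0,0,30],[0,0.01,0],0.0],[[0,0,40],[0,0,0],0.0],[[0,0,35],[0,0,0],0.0],[[6,40,0],[0,0,0],0.0],[[6,50,0],[0,0,0],0.0],[[6,50,0],[0,0,0],0.0],[[6,50,0],[0,0,0],0.0],[[6,50,0],[0,0,0],0.0],[[6,40,0],[0,0,0],0.0],[[0,0,0],[0,0,0],0.0]])

```text
t: 16.32
tool_pos: [488.3, 281.6, 212.2]
eef_rot: [[0.997, 0.083, 0.003], [0.083, -0.996, 0.007], [0.004, -0.007, -1.0]]
ft_force: [-0.4, -0.2, -0.7]
finger_gap: 11.1
```

Emit:
drive_tool(deltas=[[[7,45,-20],[-0.005,0,0],0.0],[[6,40,-20],[0,0,0],0.0],[[4,20,-10],[0,0,0],0.0],[[0,0,0],[0,0,0],0.0],[[0,0,0],[0,0,0],0.0]])

```text
t: 16.95
tool_pos: [506.3, 382.6, 161.7]
eef_rot: [[0.997, 0.078, 0.003], [0.078, -0.997, -0.002], [0.003, 0.002, -1.0]]
ft_force: [-0.3, -0.5, -0.8]
finger_gap: 11.2
```

```bash
cat > sty.py <<'E'
from h import *
import sys
B,db=optics.grab_frame("side"); A,da=optics.grab_frame("top"); s=bot.sense(); p=np.array(s["tool_pos"]); print("TCP",p.round(1),np.round(s["eef_rot"],3).tolist())
for n,I,d in (("side",B,db),("top",A,da)):
    h=cv2.cvtColor(I,cv2.COLOR_RGB2HSV).astype(int); m=(h[...,0]>98)&(h[...,0]<128)&(h[...,1]>90)
    X=pts3(n,d,m); k=(np.hypot(*(X[:,:2]-p[:2]).T)<40)&(X[:,2]>5); X=X[k]
    for lo in range(20,200,15):
        kk=(X[:,2]>=lo)&(X[:,2]<lo+15)
        if kk.sum(): print(n,lo,kk.sum(),X[kk].mean(0).round(1),"rel",(X[kk].mean(0)-p).round(1),"zmin",X[kk,2].min().round(1))
print("boss px",proj("side",np.array([506.8,392.7,36.])),"tcp px",proj("side",p))
if len(sys.argv)>1: cv2.imwrite("pics/%s.png"%sys.argv[1],np.hstack([cv2.resize(A[200:300,100:200],(400,400),interpolation=cv2.INTER_CUBIC),cv2.resize(B[270:370,300:400],(400,400),interpolation=cv2.INTER_CUBIC)])[:,:,::-1])
E
python3 sty.py s1
```

```text
TCP [506.4 382.8 162. ] [[0.997, 0.078, 0.004], [0.078, -0.997, -0.001], [0.004, 0.002, -1.0]]
side 65 1 [504.7 383.1  79. ] rel [ -1.7   0.3 -83. ] zmin 79.0
side 80 8 [503.5 382.7  84.6] rel [ -2.9  -0.1 -77.4] zmin 80.6
side 95 11 [504.2 384.8 103.4] rel [ -2.3   2.  -58.6] zmin 97.0
side 110 24 [503.8 385.9 118.4] rel [ -2.6   3.1 -43.6] zmin 110.9
side 125 26 [503.9 385.8 132.4] rel [ -2.5   2.9 -29.6] zmin 125.2
side 140 18 [504.4 385.9 145.5] rel [ -2.1   3.1 -16.5] zmin 140.6
side 155 3 [501.9 387.4 156.7] rel [-4.6  4.6 -5.3] zmin 155.2
top 20 2 [510.6 398.6  30.2] rel [   4.1   15.7 -131.8] zmin 27.2
top 65 3 [501.6 379.6  76.1] rel [ -4.8  -3.3 -85.9] zmin 74.5
top 80 3 [501.3 378.5  87.6] rel [ -5.2  -4.4 -74.4] zmin 83.7
top 95 3 [500.2 376.  104.4] rel [ -6.2  -6.8 -57.6] zmin 100.9
top 110 12 [500.6 376.5 116.5] rel [ -5.8  -6.3 -45.5] zmin 110.1
top 125 12 [501.3 376.7 132.9] rel [ -5.2  -6.1 -29.1] zmin 125.9
top 140 2 [498.4 376.4 146.5] rel [ -8.1  -6.4 -15.5] zmin 145.8
boss px [348.54847629 352.6962271 ] tcp px [350.07151457 305.66168699]
```

View pics/s1.png

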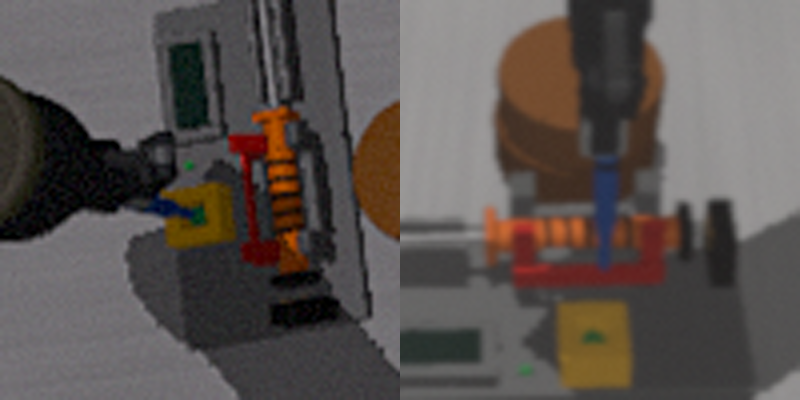

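In the top view the stylus tip shows at (200,213), over the boss. In the side view the tip is at (605,265), above and behind the boss. Both cameras say the tip has to move about +3.5 in x and +11.5 in y.

Emit:
drive_tool(deltas=[[[3.5,11.5,0],[0,0,0],0.0],[[0,0,0],[0,0,0],0.0],[[0,0,-15],[0,0,0],0.0],[[0,0,-10],[0,0,0],0.0],[[0,0,0],[0,0,0],0.0]])

```text
t: 17.68
tool_pos: [510.6, 393.3, 136.2]
eef_rot: [[0.997, 0.076, 0.005], [0.076, -0.997, -0.001], [0.004, 0.002, -1.0]]
ft_force: [-0.7, 0.6, -0.2]
finger_gap: 11.3
```

```bash
python3 sty.py s2
```

```text
TCP [511.  393.6 137.1] [[0.997, 0.076, 0.005], [0.076, -0.997, -0.0], [0.005, 0.001, -1.0]]
side 50 3 [508.4 392.8  59.7] rel [ -2.5  -0.9 -77.4] zmin 56.1
side 65 12 [508.2 394.9  73.1] rel [ -2.8   1.2 -64. ] zmin 65.3
side 80 21 [507.9 396.4  88. ] rel [ -3.    2.8 -49.1] zmin 80.3
side 95 25 [507.3 396.4 102.9] rel [ -3.7   2.8 -34.2] zmin 95.2
side 110 19 [508.1 396.3 116.4] rel [ -2.9   2.7 -20.7] zmin 110.4
side 125 5 [507.9 398.1 128.5] rel [-3.1  4.4 -8.6] zmin 126.4
top 20 1 [513.1 401.9  34.9] rel [   2.1    8.2 -102.1] zmin 34.9
top 35 1 [505.2 389.3  48.2] rel [ -5.7  -4.4 -88.9] zmin 48.2
top 50 4 [506.1 390.7  54.4] rel [ -4.9  -3.  -82.6] zmin 50.2
top 65 2 [506.5 388.   74.4] rel [ -4.5  -5.7 -62.7] zmin 69.0
top 80 10 [504.7 388.1  88.7] rel [ -6.3  -5.5 -48.4] zmin 82.4
top 95 11 [505.8 387.6 104.1] rel [ -5.2  -6.1 -33. ] zmin 96.0
top 110 4 [503.1 387.8 116.8] rel [ -7.9  -5.9 -20.3] zmin 115.2
top 170 2 [499.4 374.6 181.5] rel [-11.6 -19.   44.4] zmin 180.6
top 185 8 [504.3 369.  191.2] rel [ -6.7 -24.6  54.1] zmin 186.9
boss px [348.54847629 352.6962271 ] tcp px [347.51203477 318.63807584]
```

View pics/s2.png

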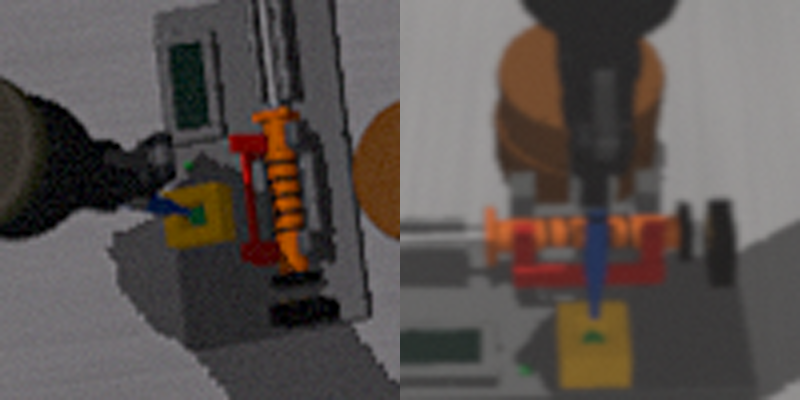

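The tip (596,315 in the side view) is in line with the boss centre (594). I press with small corrections.

Emit:
drive_tool(deltas=[[[-0.5,1,-7],[0,0,0],0.0],[[0,0,-5],[0,0,0],0.0],[[0,0,-2],[0,0,0],0.0],[[0,0,0],[0,0,0],0.0]], force=50)

```text
t: 18.27
tool_pos: [510.6, 394.9, 122.5]
eef_rot: [[0.997, 0.076, 0.006], [0.076, -0.997, 0.0], [0.006, 0.0, -1.0]]
ft_force: [-0.8, -0.5, 0.7]
finger_gap: 10.7
```

Emit:
drive_tool(deltas=[[[0,-0.5,-2],[0,0,0],0.0],[[0,0,-2],[0,0,0],0.0],[[0,0,-1.5],[0,0,0],0.0]])

```text
t: 18.65
tool_pos: [510.9, 394.5, 117.2]
eef_rot: [[0.997, 0.076, 0.007], [0.076, -0.997, 0.001], [0.007, -0.0, -1.0]]
ft_force: [-0.2, 0.7, 1.3]
finger_gap: 10.5
```

Emit:
drive_tool(deltas=[[[0,0,-1.5],[0,0,0],0.0],[[0,0,-1],[0,0,0],0.0]])

```text
t: 18.9
tool_pos: [511.0, 394.5, 114.9]
eef_rot: [[0.997, 0.075, 0.007], [0.075, -0.997, 0.001], [0.007, -0.0, -1.0]]
ft_force: [-0.2, -0.6, 3.3]
finger_gap: 10.6
```

Emit:
drive_tool(deltas=[[[0,0,-1.5],[0,0,0],0.0],[[0,0,-1],[0,0,0],0.0]])

```text
t: 19.15
tool_pos: [511.5, 394.8, 113.6]
eef_rot: [[0.997, 0.075, 0.008], [0.075, -0.997, 0.002], [0.008, -0.001, -1.0]]
ft_force: [-1.4, -2.2, 14.4]
finger_gap: 10.7
```

Emit:
drive_tool(deltas=[[[0,0,-0.5],[0,0,0],0.0],[[0,0,-0.5],[0,0,0],0.0]])

```text
t: 19.4
tool_pos: [511.5, 394.7, 113.9]
eef_rot: [[0.997, 0.075, 0.008], [0.075, -0.997, 0.002], [0.008, -0.002, -1.0]]
ft_force: [-2.5, -1.5, 8.0]
finger_gap: 10.4
```

Run:
```python
from h import *
print(bot.sense()["ft_force"],bot.sense()["tool_pos"])
```

```text
[-2.54214247 -1.54107826  7.97595719] [511.45166248 394.67488033 113.87161492]
```

The button is against its stop: 8 to 14 N held for more than 0.25 s, with about 6 mm of travel from first contact. I lift and take the stylus back.

Emit:
drive_tool(deltas=[[[0,0,15],[0,0,0],0.0],[[0,0,40],[0,0,0],0.0],[[0,0,45],[0,0,0],0.0],[[-6,-40,0],[0,0,0],0.0],[[-7,-50,0],[0,0,0],0.0],[[-7,-50,0],[0,0,0],0.0],[[-7,-50,0],[0,0,0],0.0],[[-7,-50,0],[0,0,0],0.0],[[-7,-50,0],[0,0,0],0.0],[[-7,-45,0],[0,0,0],0.0]])

```text
t: 20.65
tool_pos: [462.9, 55.0, 223.1]
eef_rot: [[0.997, 0.081, 0.017], [0.081, -0.997, 0.008], [0.018, -0.006, -1.0]]
ft_force: [0.5, 0.4, -0.4]
finger_gap: 10.6
```

Emit:
drive_tool(deltas=[[[-3,-20,0],[0,0,0],0.0],[[0,0,0],[0,0,0],0.0],[[0,0,0],[0,0,0],0.0]])

```text
t: 21.02
tool_pos: [459.7, 31.6, 225.0]
eef_rot: [[0.997, 0.076, 0.02], [0.075, -0.997, 0.008], [0.02, -0.006, -1.0]]
ft_force: [0.3, -0.1, -0.4]
finger_gap: 10.9
```

Emit:
drive_tool(deltas=[[[-4,-20,-20],[-0.003,0.009,0.011],0.0],[[-3,-17,-20],[0,0,0],0.0],[[0,0,-10],[0,0,0],0.0],[[0,0,0],[0,0,0],0.0],[[0,0,0],[0,0,0],0.0]])

```text
t: 21.65
tool_pos: [455.4, 0.5, 174.8]
eef_rot: [[0.995, 0.096, 0.014], [0.096, -0.995, 0.007], [0.014, -0.006, -1.0]]
ft_force: [-0.0, -0.0, -0.9]
finger_gap: 10.8
```

Emit:
drive_tool(deltas=[[[-2.5,-7.5,0],[-0.002,0.003,0],0.0],[[0,0,0],[0,0,0],0.0]])

```text
t: 21.9
tool_pos: [453.4, -6.6, 175.6]
eef_rot: [[0.995, 0.097, 0.012], [0.097, -0.995, 0.005], [0.012, -0.004, -1.0]]
ft_force: [-0.4, -0.0, 0.2]
finger_gap: 10.4
```

```bash
python3 sty.py s3 | grep -v px
python3 - <<'E'
from h import *
B=optics.grab_frame("side")[0]; cv2.imwrite("pics/s3.png",cv2.resize(B[180:270,320:410],(540,540),interpolation=cv2.INTER_CUBIC)[:,:,::-1])
E
```

```text
TCP [453.5  -6.2 175.5] [[0.995, 0.098, 0.012], [0.098, -0.995, 0.006], [0.013, -0.004, -1.0]]
side 110 5 [452.1  -1.5 120.5] rel [ -1.4   4.7 -55.1] zmin 116.8
side 125 11 [452.5  -3.  132.6] rel [ -1.1   3.2 -42.9] zmin 125.5
side 140 10 [451.6  -3.9 146.5] rel [ -2.    2.3 -29. ] zmin 141.8
side 155 10 [451.1  -2.2 162.1] rel [ -2.5   4.  -13.5] zmin 155.1
```

View pics/s3.png

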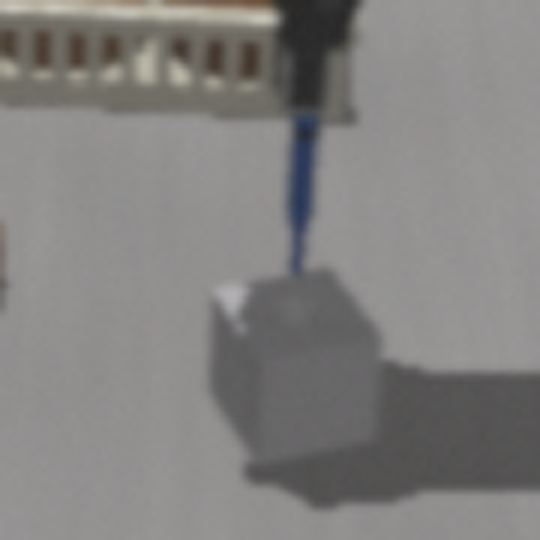

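The tip (297,270) is above the hole (293,310), within about 1 to 2 mm. I lower it, watching the force.

Emit:
drive_tool(deltas=[[[-0.5,-0.5,-12],[0,0,0],0.0],[[0,0,-12],[0,0,0],0.0],[[0,0,-8],[0,0,0],0.0],[[0,0,0],[0,0,0],0.0]])

```text
t: 22.55
tool_pos: [452.6, -6.6, 140.6]
eef_rot: [[0.995, 0.098, 0.011], [0.098, -0.995, 0.006], [0.011, -0.005, -1.0]]
ft_force: [0.1, -0.2, -0.8]
finger_gap: 10.6
```

Emit:
drive_tool(deltas=[[[0,0,-8],[0,0,0],0.0],[[0,0,-8],[0,0,0],0.0],[[0,0,0],[0,0,0],0.0]])

```text
t: 22.92
tool_pos: [452.7, -6.7, 123.5]
eef_rot: [[0.995, 0.098, 0.011], [0.098, -0.995, 0.006], [0.011, -0.004, -1.0]]
ft_force: [-0.1, -0.8, 0.2]
finger_gap: 10.7
```

Emit:
drive_tool(deltas=[[[0,0,-8],[0,0,0],0.0],[[0,0,-7],[0,0,0],0.0],[[0,0,-4],[0,0,0],0.0],[[0,0,0],[0,0,0],0.0]])

```text
t: 23.42
tool_pos: [452.9, -6.7, 103.2]
eef_rot: [[0.995, 0.098, 0.011], [0.098, -0.995, 0.006], [0.012, -0.004, -1.0]]
ft_force: [0.0, 0.3, -0.3]
finger_gap: 10.2
```

Emit:
drive_tool(deltas=[[[0,0,-1.2],[0,0,0],0.0],[[0,0,0],[0,0,0],0.3],[[0,0,0],[0,0,0],0.5],[[0,0,0],[0,0,0],0.5],[[0,0,0],[0,0,0],0.5],[[0,0,20],[0,0,0],0.5],[[0,0,40],[0,0,0],0.5],[[0,0,50],[0,0,0],0.5],[[0,0,40],[0,0,0],0.5],[[0,0,0],[0,0,0],0.5]])

```text
t: 24.68
tool_pos: [452.4, -6.8, 256.8]
eef_rot: [[0.995, 0.098, 0.011], [0.098, -0.995, 0.006], [0.012, -0.005, -1.0]]
ft_force: [0.0, 0.1, 0.4]
finger_gap: 42.3
```

Emit:
drive_tool(deltas=[[[10,-50,20],[0,0,0],0.5],[[10,-50,20],[0,0,0],0.5],[[10,-50,0],[0,0,0],0.5],[[10,-50,0],[0,0,0],0.5],[[0,0,0],[0,0,0],0.5],[[0,0,0],[0,0,0],0.5]])

```text
t: 25.42
tool_pos: [491.0, -210.8, 292.9]
eef_rot: [[0.995, 0.102, 0.006], [0.102, -0.995, 0.007], [0.006, -0.007, -1.0]]
ft_force: [0.4, -0.4, 0.2]
finger_gap: 42.6
```

```bash
python3 look.py end
python3 - <<'E'
from h import *
f=np.load("pics/p_end.npz"); A,B,da,db=[f[k] for k in ("A","B","da","db")]
cv2.imwrite("pics/end.png",np.hstack([cv2.resize(A[150:300,120:320],(400,300),interpolation=cv2.INTER_CUBIC),cv2.resize(B[190:375,270:405],(219,300),interpolation=cv2.INTER_CUBIC)])[:,:,::-1])
for n,I,d in (("top",A,da),("side",B,db)):
    h=cv2.cvtColor(I,cv2.COLOR_RGB2HSV).astype(int); m=(h[...,0]>95)&(h[...,0]<130)&(h[...,1]>80)
    X=pts3(n,d,m); X=X[(np.hypot(*(X[:,:2]-[449,-8]).T)<40)]
    for lo,hi in ((62,90),(90,130),(130,150)):
        k=(X[:,2]>lo)&(X[:,2]<hi)
        if k.any(): print(n,"stylus",lo,X[k].mean(0).round(1),"zmax",X[k,2].max().round(1))
    X=pts3(n,d,masks(I)["brown"])
    for nm,cc,z in (("b",(515,230),70),("c",(640,-102),35)):
        k=(abs(X[:,2]-z)<5)&(np.hypot(*(X[:,:2]-cc).T)<65)
        if k.any(): print(n,nm,np.round(cv2.minEnclosingCircle(X[k,:2].astype(np.float32))[0],1))
X=pts3("top",da,masks(A)["green"]); k=(np.hypot(*(X[:,:2]-[507,393]).T)<9); print("button z",np.median(X[k,2]),k.sum())
print(bot.sense()["tool_pos"],bot.sense()["ft_force"],bot.sense()["t"])
E
```

```text
side -50 -28 29 y [-3.   5.6 10.3] z [43.7 49.8 51.9]
side -28 0 83 y [-2.5  5.9 10. ] z [44.7 49.2 51.5]
side 0 28 77 y [-1.   5.8 10.3] z [44.8 49.3 52. ]
side 28 49 37 y [-2.6  5.5 10.3] z [44.2 49.3 52.6]
side 49 60 26 y [-1.7  7.8 14.6] z [45.  51.4 54.2]
side x range -48.1 55.6
top -50 -28 48 y [-8.6 -0.3  6.4] z [42.  47.8 53.7]
top -28 0 50 y [-6.2 -0.4  6.8] z [43.  47.3 50.5]
top 0 28 52 y [-6.3 -0.7  6. ] z [42.5 47.8 51.2]
top 28 49 37 y [-4.6  0.3  6.5] z [44.5 48.4 51.9]
top 49 60 24 y [-7.7  1.4 12.5] z [46.  51.8 53.7]
top x range -48.4 55.6
top stylus 62 [443.2  -7.9  78. ] zmax 85.4
top stylus 90 [444.1  -7.8 107.8] zmax 129.0
top stylus 130 [448.6  -7.9 137.7] zmax 142.5
top b [513.5 229.4]
top c [ 638.6 -104.6]
side stylus 62 [451.8  -3.3  74.7] zmax 87.1
side stylus 90 [451.5  -3.  110.7] zmax 127.9
side stylus 130 [451.   -5.7 139.7] zmax 144.4
side b [515.5 232.4]
side c [ 640.9 -101. ]
button z 28.391490984600374 17
[ 491.15012224 -210.45707732  293.33250579] [-0.88693461  0.11964173  0.42032109] 25.525
```

```bash
python3 -c "
from bench import bot
print(bot.sign_off())"
```

```text
the job is handed in; nothing more can be done
None
```

The probe is home in its dock, the reset button has been pressed with the stylus, and the stylus is back in its holder. I handed the job in at about 25.5 s; `sign_off` gave no verdict.

- **Probe:** I laid it in the fork mouth with its needle over the channel, then pressed it down with shut fingers. It stopped on the saddle with the tool at 48.5 mm and about 28 N. At the end, depth readings put the handle's top at about 48–50 mm, level, and within about 1.5 mm of the axis I had measured. When I last checked, before fetching the stylus, the jaw noses were where they had been when closed.
- **Button:** I pressed it to its stop with the stylus, at 8–14 N for more than 0.25 s. Its top is back up at 28.4 mm.
- **Stylus:** It stands in the hole, with its top near 140 mm and at most about 2 mm from where it was first measured.
- **Blocks:** The two I can see (the upper one of the stack and the one beside the probe) read within about 2 mm of their start. I did not measure the lower block of the stack on its own, as it is mostly hidden.

Two things disagreed or failed:
- **Camera offset:** The two cameras differed by 1–5 mm throughout. Most readings were within 3 mm; the one beside the probe was up to 5 mm off, within the fits I needed.
- **Final picture:** It could not be viewed because the 12-picture limit was reached, so the last check rests on numbers only.

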